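Hold the spice grinder's bayonet lid at its run mark

ROBOT

A 6-joint arm with a two-finger parallel gripper is mounted at the origin on a cart in front of the work surface, level with it; the furniture and walls round the work are solid. World frame = base frame: x ahead of the robot, y to its left, z up, the work surface at z = 0. Lengths are in mm, angles in rad, forces in N, time in s.
With the tool pointing down it reaches from about 350 to 775 mm from the base axis. Payload 7.3 kg.
Tool frame: the origin (TCP) lies at the very end of the fingers, on their centre line; the grasp point (between the pads) lies 19 mm behind it; z points along the fingers, y is the line along which they close (so a half turn about z gives the same grasp; the last joint's range is limited). The gripper opens to 92 mm and grips with 3 to 60 N. Pads are 19 mm wide; open, the fingers measure 130 mm over their backs; the gripper's body (75 mm by 190 mm) begins 47 mm behind the grasp point.
Start: joints at [1.121, 0.342, 1.524, -0, 1.275, -0.146], TCP at [157.038, 500.983, 226.741] pointing down, gripper open.
Joint ranges: [-2.53, 2.53], [-0.77, 2.02], [0.04, 2.7], [-1, 4.14], [0.28, 2.66], [-3.11, 3.11]. Speed limits (rad/s): [2.57, 2.57, 3.14, 3.14, 3.14, 3.14].

INTERFACE

Orientations are given as [roll, pitch, yaw] about the fixed x, y, z axes, in that order (R = Rz(yaw) Ry(pitch) Rx(roll)).
In Python, from plant import get_obs, capture, close_job gives the robot as it stands. The module is installed in compiled form; this text tells all that it offers.
- The arm moves only by the shell command python3 -m handwheel 'ROWS'. ROWS is JSON, a list of rows, each a list of 3 entries, a list of its own where there are three numbers: the turn, a rotation vector about the tool's x, y, z in degrees, then the shift along the tool's x, y, z in m, then the opening, from 0 (shut) to 1 (fully open). A call has 1 to 12 rows; each row is the pose to reach, as a shift and turn from the pose commanded when the call began, along the tool's axes at that moment; what a row does not reach only later rows make up. A row lasts 1/10 s, in which the tool goes at most 50 mm and 8.59 degrees, less where a joint would pass 70% of its speed; a pose out of reach is approached as far as the arm can. A call with a gripper value outside its range is refused whole. The fingers move at their own pace and stop on an object; the grip force is fixed at half the most. Time passes only in rows, so rows that repeat a pose let the fingers close. It gives the time, the measured TCP pose, the force, the opening and the grip force at its end, in the units of the state.
- get_obs(): the state, without advancing time (a new reading comes with each control period).
- capture(name): name is "scene" or "top"; returns a dict with "image" (480x640x3 uint8, red, green, blue), "depth" (480x640 float32, mm along the optical axis (not along the pixel's ray), 0 where there is no reading), "fx", "fy", "cx", "cy" (pixels), "camera_from_world" (4x4, takes a point from world to camera coordinates). Camera axes: x right, y down, z forward; pixel columns grow to the right and rows downward; lengths in mm; the calibration is good to about 2 mm. A picture is of the moment at which its call begins.
- close_job(): hands the job in; it is judged then, once.
The state is a dict: "time": time; "joint_positions": joint angles; "dq": joint speeds; "tau": joint torques, N m; "tool_pos": TCP position; "tcp_rot": TCP orientation; "contact_force": force on the tool from outside, world axes, zero at the start; "moment": the same for the moment, N m; "grip_width": finger opening in mm; "finger_force": force on a finger pad.
Only numpy, scipy, OpenCV 4.12 (cv2) and the standard library are available. Lean on these libraries where they do the work, as an engineer would, in place of code of your own. Each camera call takes 0.05 s, during which the arm holds its last target. There are 200 camera calls.

TASK

Swing the spice grinder's carry handle forward and down, off the mouth, until it clicks into its rest, then put the loose lid on the mouth with its two side pins down through the two slots. Turn the lid clockwise to the single raised pip, half way to the lock (40 degrees), never so far that it clicks into the lock, and finish still gripping it there, because it springs back when let go. Leave the other things on the worktop where they are.

Things in the scene. Friction and masses are not known exactly. Their poses are not given: they have to be found in the camera images.
- grinder: the spice grinder, fixed to the worktop: a bare-metal drum 124 mm across at its foot, 108 mm above, 120 mm high, with a round mouth in its flat top deck. Origin at the centre of its foot on the worktop, z up; its front is -x; the carry handle's pivots lie at +y and -y, 90 mm above the worktop
- mouth (a point): centre of the mouth, level with the deck, 120 mm above the worktop; axes as the grinder's. The mouth is a 66 mm hole in a 5 mm thick flange with two slots for the lid's pins, at +x and -x: 16 mm wide, reaching 41 mm from the centre, each with a short raised line on the deck outside it. Under the flange is a chamber of 44 mm radius, 24 mm deep from the deck
- run_mark (a point): the single raised pip on the deck edge, 49 mm from the mouth's centre, 40 degrees clockwise (from above) of the +x slot: the run mark. Its twin stands opposite. Two pips, at 80 degrees, are the lock mark
- carry_handle (a joint): angle of the carry handle, rad: 0 stands upright over the mouth (it starts within 0.25 of that, and friction keeps it there), grows as it swings down toward the grinder's front (-x). A spring resists lightly (about 1 N at the bar) up to 1.15; beyond that it snaps to its rest at the stop, 1.5, almost level
- handle_bar (a point): centre of the carry handle's grip bar: a round black sleeve 13 mm thick, 60 mm long along the grinder's y, 95 mm from the hinge line. The hinge line runs along the grinder's y through the point 90 mm above the grinder's origin; the handle's side arms stand 61 mm either side of the centre
- lid: the loose bayonet lid, about 0.15 kg, upright on the worktop, 57 mm high. Origin at the centre of its underside, z up. A plug 60 mm across and 20 mm high (foot bevelled 3 mm) under a metal disc 88 mm across (20 to 28 mm above the origin); on top an upright black grip bar 62 mm long along x, 14 mm thick, 28 to 57 mm above the origin. Seated, its origin is 20 mm below the deck, disc on deck
- lid_pin (a point): outer end of one of the lid's two round steel pins, 11 mm thick. They stick out of the plug along the lid's +x (this one) and -x, below the ends of the grip bar, to 38 mm from the axis, centred 7 mm above the lid's origin. They go down through the slots; either way round fits
- drive_collar (a joint): turn of the sprung collar in the mouth, rad, carried round by the lid's pins: 0 with the pins under the slots, grows as the lid turns clockwise from above (the pins have 0.04 rad of play). A spring of about 0.1 N m turns it back below 0.2 when let go; the run mark, half way, is 0.70; at 1.1 it clicks over and snaps to the lock at 1.4
- garlic: bystander: a whole garlic bulb, 53 mm, origin at its foot
- salt_shaker: bystander: glass salt shaker with grey top, 44 mm across, 90 mm high, origin at its foot
- spice_jar_a: bystander: round spice jar, 42 mm across, 106 mm high, origin at its foot
- spice_jar_b: bystander: round spice jar with a dark cap, 40 mm across, 105 mm high, origin at its foot
- mug_b: bystander: white mug, 97 mm high, origin at its foot
- pepper_mill: bystander: turned dark-wood pepper mill, 58 mm across, 170 mm high, origin at its foot
- teaspoon: bystander: teaspoon lying flat, 130 mm long

How it is judged (in metres and radians):
On the way, in this order (a step that is already met when the one before it is completed fails the run):
1. the carry handle is swung forward and down into its rest (value of joint carry_handle above 1.4 rad), for 0.2 s.
2. the lid sits on the mouth, pins through the slots, not yet turned (z of lid in the frame of mouth below -0.016 m and horizontal distance between lid and mouth below 0.006 m and angle between lid's own z axis and vertical below 0.12 rad and value of joint drive_collar below 0.4 rad), for 0.1 s.
3. the lid is turned to the run mark (z of lid in the frame of mouth below -0.016 m and horizontal distance between lid and mouth below 0.006 m and angle between lid's own z axis and vertical below 0.12 rad and value of joint drive_collar between 0.54 and 0.86 rad), for 0.2 s.
At the end, for the whole second after the job is handed in: The fingers still grip the lid (over 1 N); the lid sits on the mouth (its disc within 4 mm of the deck, centred within 6 mm, upright within 0.12 rad) and is held still with the collar between 0.54 and 0.86 rad (half way, 0.70, within 9 degrees); the carry handle is in its rest (over 1.4 rad) (all of step 3 and value of joint carry_handle above 1.4 rad and contact force between the fingers and lid above 1 N and angular speed of lid below 0.2 rad/s); the arm keeps its last pose, push and grip.
It fails at once if the lid clicked into the lock (collar past 1.1 rad) (value of joint drive_collar above 1.1 rad).
It fails at once if a bystander (garlic, salt shaker, spice jar, mug, pepper mill, teaspoon) was knocked out of its place, over 3 cm (distance of any of garlic, salt_shaker, spice_jar_a, spice_jar_b, mug_b, pepper_mill, teaspoon from where it was at the start of the episode above 0.03 m).
It also fails if it takes over 56 s, if anything falls off the work surface, if the arm or the gripper's body presses on something with over 40 N, if the wrist force passes 120 N, or if a joint passes its speed limit or range.

## Working session

There is one attempt and no reset: what is moved stays moved. The work goes in short steps, Python scripts to look and compute and a shell command to move; the robot and the scene stay as the last step left them, time stands still between calls to the robot, and variables do not carry over. Pictures are saved under pics/ and viewed, at most 10 in all, crops included, and the job is handed in when it is done.

```bash
mkdir -p pics; cat > h.py <<'E'
import numpy as np, cv2
from plant import get_obs, capture
def cap(n):
    c=capture(n); c['T']=np.array(c['camera_from_world'],float); return c
def pts(c):
    "world xyz per pixel from depth"
    v,u=np.mgrid[0:480,0:640]; z=c['depth'].astype(float)
    p=np.stack([(u-c['cx'])/c['fx']*z,(v-c['cy'])/c['fy']*z,z],-1)
    R,t=c['T'][:3,:3],c['T'][:3,3]
    P=(p-t)@R; P[z==0]=np.nan; return P
def ray(c,u,v,h):
    R,t=c['T'][:3,:3],c['T'][:3,3]; o=-R.T@t
    d=R.T@np.array([(u-c['cx'])/c['fx'],(v-c['cy'])/c['fy'],1]); return o+d*(h-o[2])/d[2]
def proj(c,p):
    q=c['T'][:3,:3]@np.array(p,float)+c['T'][:3,3]; return c['fx']*q[0]/q[2]+c['cx'],c['fy']*q[1]/q[2]+c['cy']
E
python3 - <<'E'
from h import *
for n in('scene','top'):
    c=cap(n); cv2.imwrite(f'pics/{n}0.png',c['image'][:,:,::-1]); print(n,c['fx'],(-c['T'][:3,:3].T@c['T'][:3,3]).round(),c['T'][2,:3].round(2), (c['depth']>0).mean())
    np.savez(f'{n}0.npz',**{k:v for k,v in c.items()})
print(get_obs())
E
```

```text
scene 516.5338521846262 [ 564. 1081. 1230.] [ 0.02 -0.67 -0.74] 0.9959733072916667
top 529.3633477029165 [ 289.   75. 1442.] [ 0.21  0.03 -0.98] 0.9959114583333334
{'time': 0.1, 'joint_positions': array([ 1.12098041e+00,  3.42658782e-01,  1.52493535e+00,  1.66903285e-05,
        1.27537982e+00, -1.46006973e-01]), 'dq': array([-0.00081226, -0.00094936, -0.00115042,  0.00010737,  0.00103529,
        0.00069793]), 'tau': array([ 1.62940312e-03, -4.32004845e+01, -2.44699091e+01,  7.19941081e-02,
        5.24159241e-02, -4.34139952e-05]), 'tool_pos': array([156.87525667, 500.63391047, 226.10663824]), 'tcp_rot': array([-3.14022838e+00, -2.16753952e-04,  2.83777869e+00]), 'contact_force': array([ 0.35903103, -0.21330472, -0.02061135]), 'moment': array([-0.0008646 , -0.00229096, -0.01902124]), 'finger_force': 0.0, 'grip_width': 91.81208456253997}
```

View pics/scene0.png

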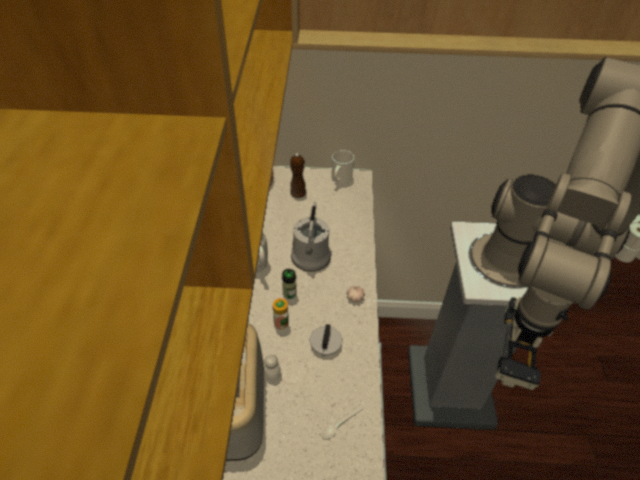

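View pics/top0.png

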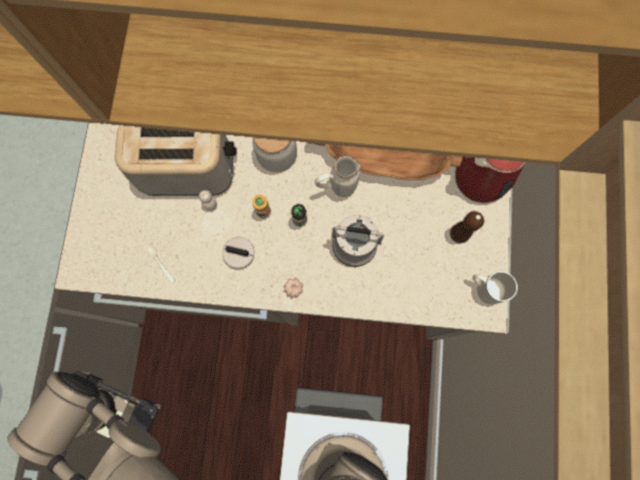

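The scene view shows the grinder at about (311,240) and the lid at (326,340). In the top view the grinder is at (356,240) with its handle over it, and the lid is at (238,252) with its bar almost along image x. Next I'll enlarge these and measure them.

```bash
python3 - <<'E'
from h import *
T=np.load('top0.npz');S=np.load('scene0.npz')
g=lambda c,x,y,w,h,k:cv2.resize(c['image'][y:y+h,x:x+w,::-1],None,fx=k,fy=k,interpolation=cv2.INTER_CUBIC)
a=g(T,320,200,75,75,5);b=g(T,205,220,75,75,5)
e=g(S,275,195,75,75,5)
cv2.imwrite('pics/crop0.png',np.hstack([a,e]))
for n,c in(('top',T),('scene',S)):
    P=pts(dict(c)) if 'T' in c else None
    x,y,w,h=(215,230,50,45) if n=='top' else (300,315,50,50)
    sub=P[y:y+h,x:x+w].reshape(-1,3); im=c['image'][y:y+h,x:x+w].reshape(-1,3).astype(int)
    dk=(im.max(1)<70)&(sub[:,2]>40)
    q=sub[dk]; m=q.mean(0); cov=np.cov(q[:,:2].T); w_,V=np.linalg.eigh(cov)
    print(n,'bar',dk.sum(),m.round(1),'zmax',np.nanpercentile(q[:,2],90),'ang',np.degrees(np.arctan2(V[1,1],V[0,1])),'len',np.sqrt(w_*12))
    d=(sub[:,2]>20)&(sub[:,2]<36); q=sub[d]; 
    print(' disc',d.sum(),np.median(q,0).round(1),q.min(0).round(),q.max(0).round(),cv2.minEnclosingCircle(q[:,:2].astype(np.float32)))
    x,y,w,h=(322,205,70,68) if n=='top' else (285,195,55,80)
    sub=P[y:y+h,x:x+w].reshape(-1,3); im=c['image'][y:y+h,x:x+w].reshape(-1,3).astype(int)
    d=(sub[:,2]>112)&(sub[:,2]<128);q=sub[d]
    print(' deck',d.sum(),np.median(q,0).round(1),q.min(0).round(),q.max(0).round(),cv2.minEnclosingCircle(q[:,:2].astype(np.float32)))
    d=(sub[:,2]>135)&(sub[:,2]<230);q=sub[d]
    print(' handle',d.sum(),np.median(q,0).round(1),q.min(0).round(),q.max(0).round())
    d=(sub[:,2]>160)&(sub[:,2]<230)&(im.max(1)<70);q=sub[d]
    if d.sum()>5:
        w_,V=np.linalg.eigh(np.cov(q[:,:2].T)); print(' hbar',d.sum(),q.mean(0).round(1),np.degrees(np.arctan2(V[1,1],V[0,1])),np.sqrt(w_*12))
P=pts(T); 
z=P[:,:,2]; print('cabinet z/y', np.nanmedian(z[130:145,300:400]),P[60,300],P[110,300],P[135,300],P[155,400])
E
```

```text
top bar 93 [551.4 335.   54.8] zmax 59.88309480430643 ang 81.89888747826089 len [10.26454432 59.12986803]
 disc 643 [547.6 336.2  27.6] [511. 294.  20.] [598. 382.  36.] ((554.5454711914062, 337.9492492675781), 44.39872741699219)
 deck 753 [605.   21.7 119.5] [558. -39. 112.] [666.  85. 127.] ((606.6013793945312, 22.90534210205078), 62.17970657348633)
 handle 238 [606.3  22.3 188. ] [599. -42. 138.] [615.  86. 196.]
 hbar 99 [605.4  21.6 189.7] 87.09005535073945 [10.34520402 54.06325642]
scene bar 98 [554.7 347.4  55.1] zmax 59.91114196575105 ang 82.55153180007949 len [11.54889334 61.97314325]
 disc 615 [555.4 345.4  28.4] [514. 296.  20.] [598. 384.  36.] ((553.98046875, 340.0599365234375), 45.3780632019043)
 deck 498 [611.5  37.9 119.9] [561. -32. 112.] [666.  92. 127.] ((614.8565673828125, 29.57084083557129), 62.19148254394531)
 handle 149 [609.3  51.6 187.2] [601. -29. 135.] [617.  93. 196.]
 hbar 36 [607.1  29.7 192.2] 87.73806277568049 [ 7.97784343 55.42461296]
cabinet z/y 522.0229022879846 [845.75907569 175.02630961 523.67546405] [741.92690746 163.95316328 524.32300297] [692.85169344 158.83135699 522.08579469] [884.13026006 -87.29051771   9.65005297]
```

View pics/crop0.png

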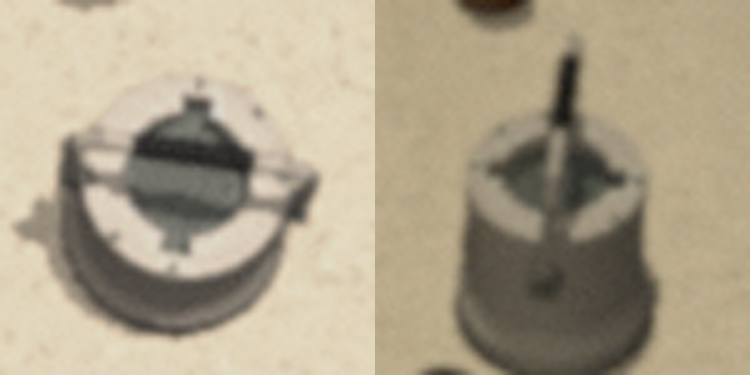

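Left crop (top view): slots at about (197,100) and (176,245) in the crop, bar just in front of centre, handle arm ends left and right. Right crop (scene view): handle upright. I'll refine the grinder and lid centres by casting contours onto their planes.

```bash
cat >> h.py <<'E'
from scipy.optimize import least_squares
from scipy.spatial.transform import Rotation as Ro
def circ(c,box,zlo,zhi,h,r):
    x,y,w,hh=box; z=pts(c)[y:y+hh,x:x+w,2]
    m=((z>zlo)&(z<zhi)).astype(np.uint8)
    cs=max(cv2.findContours(m,cv2.RETR_EXTERNAL,cv2.CHAIN_APPROX_NONE)[0],key=len)[:,0]
    q=np.array([ray(c,u+x,v+y,h)[:2] for u,v in cs])
    s=least_squares(lambda p:np.hypot(*(q-p[:2]).T)-p[2],[*q.mean(0),r],loss='soft_l1',f_scale=1.5)
    return s.x.round(1),round(float(np.median(abs(s.fun))),2)
def to(x,y,z,yaw,roll=180.,pitch=0.):
    o=get_obs(); R=Ro.from_euler('xyz',o['tcp_rot']); G=Ro.from_euler('xyz',[roll,pitch,yaw],degrees=True)
    d=R.inv().apply(np.array([x,y,z])-o['tool_pos'])/1000
    print('turn',(R.inv()*G).as_rotvec(degrees=True).round(1),'shift',d.round(4))
E
python3 - <<'E'
from h import *
L=lambda n:(lambda f:dict({k:f[k] for k in f},T=f['camera_from_world'].astype(float)))(np.load(n))
T=L('top0.npz');S=L('scene0.npz')
print('lid',circ(T,(205,220,70,70),18,70,28,44),circ(S,(298,312,60,55),18,70,28,44))
print('deck',circ(T,(320,205,75,72),112,128,120,54),circ(S,(280,195,60,85),112,128,120,54))
k=lambda u,v:ray(T,320+u/5-.5+.1,200+v/5-.4,120)
a,b=k(197,100),k(176,245);print('slots',a,b,np.degrees(np.arctan2(*(a-b)[1::-1])))
a,b=k(199,83),k(171,268);print('lines',a,b,np.degrees(np.arctan2(*(a-b)[1::-1])))
k=lambda u,v:ray(S,275+(u-375)/5-.4,195+v/5-.4,120)
a,b=k(485,172),k(620,180);print('slots S',a,b,np.degrees(np.arctan2(*(a-b)[1::-1])))
to(640,22,232,177)
E
```

```text
lid (array([554.2, 337.1,  42.6]), 0.52) (array([555.4, 341.6,  43.4]), 0.83)
deck (array([606.9,  22.3,  47.1]), 5.01) (array([612.8,  29.8,  51.5]), 5.71)
slots [651.21217327  18.83905684 120.        ] [573.89880856  23.2026181  120.        ] -3.2303429182071395
lines [660.37460425  18.55840826 120.        ] [561.72063528  24.73127081 120.        ] -3.580377885951203
slots S [654.67029362  24.17994253 120.        ] [574.36907079  26.0086176  120.        ] -1.3045536943972977
turn [ -0.1  -0.  -14.4] shift [-0.6042 -0.3122 -0.0056]
```

```bash
python3 -m handwheel '[[[0,0,-14.4],[-0.604,-0.312,-0.006],0],[[0,0,-14.4],[-0.604,-0.312,-0.006],0],[[0,0,-14.4],[-0.604,-0.312,-0.006],0],[[0,0,-14.4],[-0.604,-0.312,-0.006],0],[[0,0,-14.4],[-0.604,-0.312,-0.006],0],[[0,0,-14.4],[-0.604,-0.312,-0.006],0],[[0,0,-14.4],[-0.604,-0.312,-0.006],0],[[0,0,-14.4],[-0.604,-0.312,-0.006],0],[[0,0,-14.4],[-0.604,-0.312,-0.006],0],[[0,0,-14.4],[-0.604,-0.312,-0.006],0],[[0,0,-14.4],[-0.604,-0.312,-0.006],0],[[0,0,-14.4],[-0.604,-0.312,-0.006],0]]'; python3 -c "
from h import *
to(640,23,232,177);to(638,23,173,177)"
```

```text
time: 1.3
tool_pos: [580.8, 80.5, 231.6]
tcp_rot: [3.141, -0.001, 3.089]
contact_force: [0.2, 0.3, -0.4]
grip_width: 2.1
finger_force: 0.0
turn [ 0. -0. -0.] shift [-0.0621 -0.0543 -0.0004]
turn [ 0. -0. -0.] shift [-0.0601 -0.0544  0.0586]
```

```bash
python3 -m handwheel '[[[0,0,0],[-0.062,-0.054,0],0],[[0,0,0],[-0.062,-0.054,0],0],[[0,0,0],[-0.062,-0.054,0],0],[[0,0,0],[-0.062,-0.054,0],0],[[0,0,0],[-0.062,-0.054,0],0]]'; python3 -c "
from h import *
to(638,23,173,177)"
```

```text
time: 1.8
tool_pos: [638.1, 26.0, 231.8]
tcp_rot: [3.141, -0.001, 3.09]
contact_force: [0.1, -0.7, 0.1]
grip_width: 0.3
finger_force: 0.0
turn [ 0.  -0.1  0. ] shift [-0.0001 -0.003   0.0588]
```

```bash
python3 -m handwheel '[[[0,0,0],[0,-0.003,0.04],0],[[0,0,0],[0,-0.003,0.062],0],[[0,0,0],[0.02,-0.003,0.062],0],[[0,0,0],[0.03,-0.003,0.063],0],[[0,0,0],[0.04,-0.003,0.066],0],[[0,0,0],[0.05,-0.003,0.07],0],[[0,0,0],[0.055,-0.003,0.072],0],[[0,0,0],[0.063,-0.003,0.077],0]]'; python3 -c "
from h import *
o=get_obs();print(o['contact_force'],o['finger_force'])
to(560,26,142,177)
c=cap('top');cv2.imwrite('pics/p1.png',cv2.resize(c['image'][170:300,270:430,::-1],None,fx=4,fy=4))"
```

```text
time: 2.6
tool_pos: [575.9, 26.4, 155.9]
tcp_rot: [3.141, 0.002, 3.091]
contact_force: [0.8, 0.4, 0.7]
grip_width: 0.0
finger_force: 0.4
[0.79731812 0.44102249 0.74967117] 0.3984666243195534
turn [0.  0.1 0.1] shift [ 0.0159 -0.0012  0.0138]
```

View pics/p1.png

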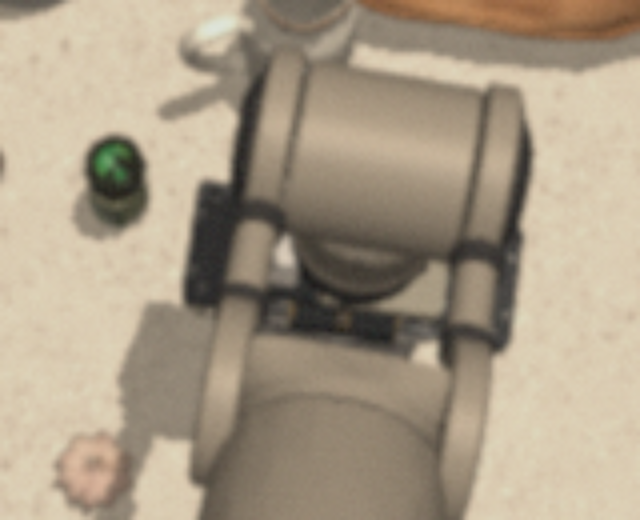

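The hand hides most of the grinder, but the black bar shows at about (340,325), forward of the mouth, and the force is small. The direction is right, so I'll continue over the snap.

```bash
python3 -m handwheel '[[[0,0,0],[0.008,0,0.007],0],[[0,0,0],[0.016,0,0.014],0],[[0,0,0],[0.022,0,0.021],0],[[0,0,0],[0.028,0,0.028],0],[[0,0,0],[0.034,0,0.038],0],[[0,0,0],[0.04,0,0.043],0],[[0,0,0],[0.046,0,0.043],0],[[0,0,0],[0.05,0,0.043],0],[[0,0,0],[0.05,0,0.043],0]]'; python3 -c "
from h import *
o=get_obs();print(o['finger_force'])
for n in('scene','top'):
  c=cap(n);P=pts(c);print((P[...,2]>135)[190:260,290:335].sum())
  cv2.imwrite(f'pics/p2{n}.png',cv2.resize(c['image'][170:300,240:430,::-1] if n=='top' else c['image'][180:300,250:400,::-1],None,fx=4,fy=4))"
```

```text
time: 3.55
tool_pos: [541.4, 27.6, 115.4]
tcp_rot: [3.14, 0.037, 3.088]
contact_force: [46.7, 3.3, -21.0]
grip_width: 0.1
finger_force: 22.9
22.858746349811554
516
652
```

View pics/p2scene.png

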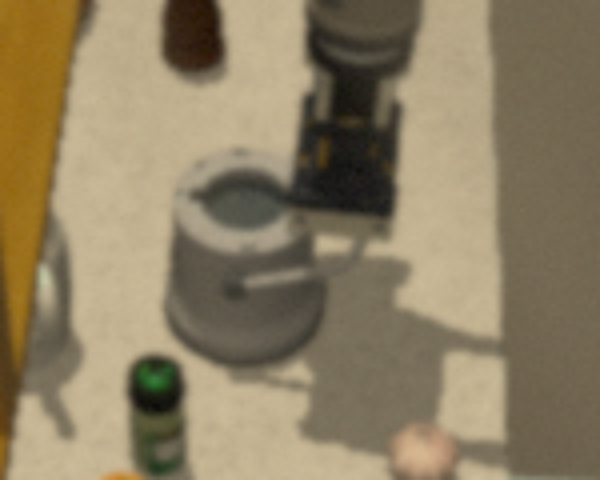

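The handle is nearly level, but the fingers are jammed against the bar from behind. I'll back off, lift and check.

```bash
python3 -m handwheel '[[[0,0,0],[-0.014,0,0],0],[[0,0,0],[-0.016,0,-0.01],0],[[0,0,0],[-0.016,0,-0.05],0],[[0,0,0],[-0.005,0,-0.06],0],[[0,0,0],[0.006,0,-0.06],0],[[0,0,0],[0.006,0,-0.06],0]]'; python3 -c "
from h import *
c=cap('scene');P=pts(c)
s=P[180:300,250:400].reshape(-1,3);m=(s[:,0]<548)&(s[:,0]>490)&(s[:,1]>70)&(s[:,1]<110)&(s[:,2]>60)&(s[:,2]<150);print(s[m].round())
to(518,26,112,177)"
```

```text
time: 4.25
tool_pos: [517.9, 28.6, 172.5]
tcp_rot: [3.142, -0.001, 3.089]
contact_force: [-0.6, 0.5, 0.2]
grip_width: 0.9
finger_force: 0.0
[[524.  70. 100.]
 [521.  75. 105.]
 [518.  72. 102.]
 [527.  77. 102.]
 [524.  76. 102.]
 [521.  74. 100.]
 [518.  76. 103.]
 [530.  79. 101.]
 [527.  74.  95.]
 [524.  78. 100.]
 [521.  80. 102.]
 [518.  70.  92.]
 [536.  84. 101.]
 [533.  82.  99.]
 [530.  84. 101.]
 [527.  81.  99.]
 [524.  83. 101.]
 [521.  76.  93.]
 [547.  88. 101.]
 [544.  88. 101.]
 [541.  87. 100.]
 [538.  88. 101.]
 [536.  91. 104.]
 [533.  85.  98.]
 [530.  86.  99.]
 [527.  88. 102.]
 [524.  83.  97.]
 [547.  88.  97.]
 [544.  90.  99.]
 [541.  91. 100.]
 [538.  89.  98.]
 [535.  91. 100.]
 [532.  87.  96.]
 [530.  90. 100.]
 [527.  87.  96.]
 [547.  93.  98.]
 [544.  94.  99.]
 [541.  95. 100.]
 [538.  91.  96.]
 [535.  88.  92.]]
turn [ 0. -0.  0.] shift [ 0.0005 -0.0025  0.0602]
```

```bash
python3 -m handwheel '[[[0,0,0],[0,0,0.04],0],[[0,0,0],[0,0,0.062],0],[[0,0,0],[0,0,0.07],0],[[0,0,0],[0,0,0.07],0]]';python3 -m handwheel '[[[0,0,0],[0,0,-0.07],0],[[0,0,0],[0,0,-0.07],0],[[0,0,0],[0,0,-0.07],1]]'; python3 -c "
from h import *
to(555,339,170,82);to(555,339,26,82)"
```

```text
time: 4.7
tool_pos: [518.3, 28.4, 102.9]
tcp_rot: [-3.142, -0.004, 3.089]
contact_force: [-8.2, 1.2, 12.0]
grip_width: 0.4
finger_force: 5.9
time: 5.0
tool_pos: [521.9, 28.2, 175.3]
tcp_rot: [-3.141, 0.006, 3.089]
contact_force: [0.1, -0.1, -0.5]
grip_width: 4.6
finger_force: 0.0
turn [ 0.3  0.3 95. ] shift [-0.0168  0.3121  0.0053]
turn [ 0.3  0.3 95. ] shift [-0.0158  0.3122  0.1493]
```

Contact came at z 103, which is the bar's top at rest, so the handle is in. Next is the lid; I'll go above it and check clearance to the jars.

```bash
python3 -m handwheel '[[[0,0,8],[-0.01,0.05,0],0.5],[[0,0,16],[-0.01,0.1,0],0.5],[[0,0,24],[-0.01,0.15,0],0.5],[[0,0,32],[-0.012,0.2,0.005],0.5],[[0,0,40],[-0.014,0.25,0.005],0.5],[[0,0,48],[-0.016,0.312,0.005],0.5],[[0,0,56],[-0.016,0.312,0.005],0.5],[[0,0,64],[-0.016,0.312,0.005],0.5],[[0,0,72],[-0.016,0.312,0.005],0.5],[[0,0,80],[-0.016,0.312,0.005],0.5],[[0,0,88],[-0.016,0.312,0.005],0.5],[[0,0,95],[-0.016,0.312,0.005],0.5]]';python3 -c "
from h import *
f=np.load('top0.npz');T=dict({k:f[k] for k in f},T=f['camera_from_world'].astype(float));P=pts(T)
for n,b in dict(salt=(195,185,25,28),a=(250,190,22,30),b=(288,200,20,28)).items():
  x,y,w,h=b;s=P[y:y+h,x:x+w].reshape(-1,3);s=s[s[:,2]>60];print(n,s.min(0).round(),s.max(0).round())
to(555,339,30,82)"
```

```text
time: 6.2
tool_pos: [551.7, 338.9, 165.3]
tcp_rot: [-3.139, 0.001, 1.426]
contact_force: [-0.7, 0.5, -0.3]
grip_width: 45.8
finger_force: 0.0
salt [671. 402.  60.] [723. 468. 105.]
a [659. 262.  60.] [701. 305. 114.]
b [645. 159.  61.] [686. 199. 112.]
turn [-0.1  0.1 -0.3] shift [0.0008 0.0036 0.1353]
```

```bash
python3 -m handwheel '[[[0,0,0],[0.001,0.002,0.05],0.5],[[0,0,0],[0.001,0.002,0.1],0.5],[[0,0,0],[0.001,0.002,0.13],0.5],[[0,0,0],[0.001,0.002,0.135],0.5],[[0,0,0],[0.001,0.002,0.135],0.5],[[0,0,0],[0.001,0.002,0.135],0],[[0,0,0],[0.001,0.002,0.135],0],[[0,0,0],[0.001,0.002,0.135],0],[[0,0,0],[0.001,0.002,0.135],0],[[0,0,0],[0.001,0.002,0.135],0]]';python3 -c "
from h import *
print(get_obs()['finger_force'])
to(555,339,170,82)"
```

```text
time: 7.2
tool_pos: [554.5, 339.8, 32.2]
tcp_rot: [3.141, -0.0, 1.431]
contact_force: [1.0, -1.2, 0.5]
grip_width: 13.6
finger_force: 30.0
29.99886989593506
turn [ 0. -0. -0.] shift [-0.0007  0.0006 -0.1378]
```

```bash
python3 -m handwheel '[[[0,0,0],[0,0,-0.05],0],[[0,0,0],[0,0,-0.1],0],[[0,0,0],[0,0,-0.155],0],[[0,0,-8],[-0.04,0.01,-0.16],0],[[0,0,-16],[-0.08,0.02,-0.16],0],[[0,0,-24],[-0.12,0.03,-0.16],0],[[0,0,-32],[-0.16,0.03,-0.16],0],[[0,0,-40],[-0.2,0.03,-0.16],0],[[0,0,-48],[-0.24,0.03,-0.16],0],[[0,0,-56],[-0.28,0.03,-0.16],0],[[0,0,-64],[-0.305,0.015,-0.16],0],[[0,0,-72],[-0.305,0.015,-0.16],0]]';python3 -c "
from h import *
to(612.5,24,190,176.7)"
```

```text
time: 8.4
tool_pos: [524.9, 32.8, 191.9]
tcp_rot: [-3.14, -0.001, 2.69]
contact_force: [-0.1, 0.4, -1.0]
grip_width: 14.1
finger_force: 30.0
turn [ -0.1  -0.1 -22.6] shift [-0.0827  0.0303  0.0017]
```

```bash
python3 -m handwheel '[[[0,0,-8],[-0.045,0.015,0],0],[[0,0,-16],[-0.083,0.03,0.01],0],[[0,0,-22.6],[-0.083,0.03,0.026],0],[[0,0,-22.6],[-0.083,0.03,0.026],0],[[0,0,-22.6],[-0.083,0.03,0.026],0],[[0,0,-22.6],[-0.083,0.03,0.026],0]]';python3 -c "
from h import *
to(612.5,24,165,176.7)
ims=[]
for n,b in(('scene',(270,175,90,110)),('top',(310,185,90,110))):
  c=cap(n);x,y,w,h=b;np.savez('hov_'+n,**c);ims.append(cv2.resize(c['image'][y:y+h,x:x+w,::-1],None,fx=4.4,fy=4.4,interpolation=cv2.INTER_CUBIC))
cv2.imwrite('pics/hov.png',np.hstack(ims))"
```

```text
time: 9.0
tool_pos: [614.3, 26.4, 167.1]
tcp_rot: [3.142, 0.001, 3.08]
contact_force: [0.5, -0.9, -1.4]
grip_width: 13.9
finger_force: 30.0
turn [ 0.   0.1 -0.2] shift [ 0.0017 -0.0025  0.0021]
```

View pics/hov.png

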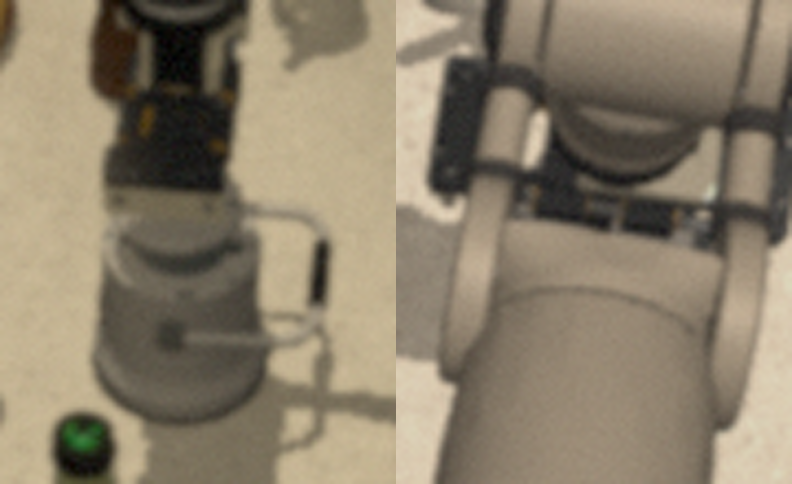

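Left (scene view): the handle is level in its rest, with its bar at (318,270), and the lid disc hovers over the mouth. Right (top view): the hand hides the lid. I'll compare the lid's near rim with the deck's near rim in the scene camera, using one method for both so that camera bias cancels.

```bash
python3 - <<'E'
from h import *
def L(n):
    f=np.load(n); d={k:f[k] for k in f}; d['T']=d['camera_from_world'].astype(float); return d
def rim(c,box,zlo,zhi,h,r,g):
    x,y,w,hh=box; z=pts(c)[y:y+hh,x:x+w,2]; m=((z>zlo)&(z<zhi))
    q=[]
    for u in range(w):   # near rim = lowest mask pixel of each column, half a pixel out
        v=np.flatnonzero(m[:,u])
        if len(v): q.append(ray(c,u+x,v[-1]+y+.5,h)[:2])
    q=np.array(q); k=np.hypot(*(q-g).T); q=q[(abs(k-r)<9)&(q[:,1]>g[1]+8)]
    s=least_squares(lambda p:np.hypot(*(q-p).T)-r,g,loss='soft_l1',f_scale=1)
    return s.x.round(1),len(q),np.median(abs(s.fun)).round(2)
S,H=L('scene0.npz'),L('hov_scene.npz')
print('lid0',rim(S,(298,312,60,55),23,40,28,44,np.array([555.,339])))
print('deck0',rim(S,(280,195,62,85),115,126,120,54,np.array([613.,24])))
for lo in(156,158): print('lid hov',rim(H,(280,195,62,85),lo,175,163,44,np.array([613.,26])))
P=pts(H);s=P[195:280,280:342].reshape(-1,3);s=s[(s[:,2]>150)&(s[:,2]<172)&(s[:,1]>45)];print(np.histogram(s[:,2],bins=np.arange(150,174,2)))
# deck hole + line marks in top view: dark hole centroid boundary
T=L('top0.npz');P=pts(T);x,y,w,h=320,203,75,72
z=P[y:y+h,x:x+w,2];m=((z<112)|(z>135)).astype(np.uint8)
n,lab,st,ce=cv2.connectedComponentsWithStats(m)
i=lab[238-y,356-x];print('hole',st[i],ray(T,*(ce[i]+[x,y]),120))
E
```

```text
lid0 (array([555.2, 341.5]), 32, np.float64(0.76))
deck0 (array([612.7,  28.3]), 33, np.float64(1.49))
lid hov (array([615.5,  32.6]), 29, np.float64(0.75))
lid hov (array([615. ,  31.4]), 29, np.float64(1.47))
(array([ 0,  2,  2,  8, 17, 37, 48, 36, 14,  2,  0]), array([150, 152, 154, 156, 158, 160, 162, 164, 166, 168, 170, 172]))
hole [   0    0   75   72 4613] [599.36195088  19.39884826 120.        ]
```

```bash
python3 -m handwheel '[[[0,0,0],[0.002,-0.004,0.01],0],[[0,0,0],[0.002,-0.004,0.01],0],[[0,0,0],[0.002,-0.004,0.014],0],[[0,0,0],[0.002,-0.004,0.018],0],[[0,0,0],[0.002,-0.004,0.02],0],[[0,0,0],[0.002,-0.004,0.02],0]]';python3 -c "
from h import *
to(612.5,22.5,132,176.7)"
```

```text
time: 9.7
tool_pos: [612.1, 22.4, 145.5]
tcp_rot: [3.141, -0.001, 3.082]
contact_force: [-0.0, 0.2, -0.8]
grip_width: 13.6
finger_force: 30.0
turn [ 0.  -0.  -0.1] shift [-0.0004  0.0001  0.0135]
```

No contact force with the lid 6 mm into the mouth, so I'll keep lowering it.

```bash
python3 -m handwheel '[[[0,0,0],[0,0,0.005],0],[[0,0,0],[0,0,0.009],0],[[0,0,0],[0,0,0.012],0],[[0,0,0],[0,0,0.014],0],[[0,0,0],[0,0,0.0145],0],[[0,0,0],[0,0,0.0145],0],[[0,0,0],[0,0,0.0145],0]]';python3 -c "
from h import *
print(get_obs()['moment'])
to(612.5,22.5,132,176.7)"
```

```text
time: 10.4
tool_pos: [612.1, 22.4, 132.1]
tcp_rot: [3.142, 0.0, 3.082]
contact_force: [-3.4, 0.6, 6.2]
grip_width: 13.8
finger_force: 30.0
[ 0.00501572  0.70568674 -0.07297856]
turn [ 0.   0.  -0.1] shift [-0.0004  0.0001  0.0001]
```

It's seated: TCP at z 132.1 with 6 N down. I'll turn clockwise (tool +z) by 41°, allowing for the play.

```bash
python3 -m handwheel '[[[0,0,4],[0,0,0],0],[[0,0,8],[0,0,0],0],[[0,0,12],[0,0,0],0],[[0,0,16],[0,0,0],0],[[0,0,20],[0,0,0],0],[[0,0,24],[0,0,0],0],[[0,0,28],[0,0,0],0],[[0,0,32],[0,0,0],0],[[0,0,36],[0,0,0],0],[[0,0,39],[0,0,0],0],[[0,0,41],[0,0,0],0],[[0,0,41],[0,0,0],0]]';python3 -c "
from h import *
o=get_obs();print(o['moment'],o['tool_pos'],np.degrees(o['tcp_rot']))
c=cap('scene');cv2.imwrite('pics/end.png',cv2.resize(c['image'][185:285,270:360,::-1],None,fx=5,fy=5,interpolation=cv2.INTER_CUBIC))"
```

```text
time: 11.6
tool_pos: [613.1, 22.5, 132.2]
tcp_rot: [3.14, 0.002, 2.367]
contact_force: [1.0, 1.3, 3.7]
grip_width: 13.7
finger_force: 30.0
[0.07315268 0.08315398 0.06057028] [613.0836294   22.46740061 132.15856055] [1.79905427e+02 8.88431794e-02 1.35593258e+02]
```

View pics/end.png

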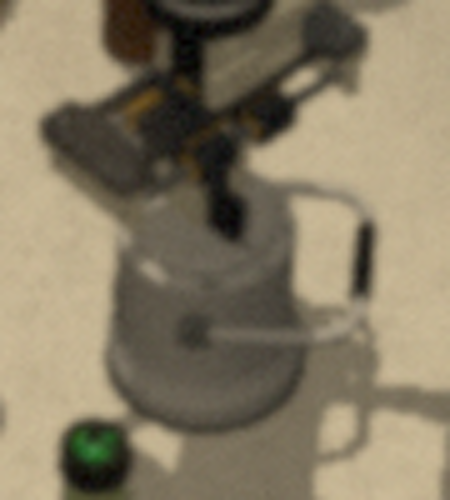

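The picture shows the disc flat on the deck at about (210,230), the grip bar held and turned with the fingers, and the handle level in its rest, its bar at (365,260). The spring torque can be felt (0.06 N m). I'll hold briefly, then hand in.

```bash
python3 -m handwheel '[[[0,0,0],[0,0,0],0],[[0,0,0],[0,0,0],0],[[0,0,0],[0,0,0],0],[[0,0,0],[0,0,0],0]]'; python3 -c "
from plant import close_job;print(close_job())"
```

```text
time: 12.05
tool_pos: [613.1, 22.5, 132.2]
tcp_rot: [3.14, 0.002, 2.367]
contact_force: [1.2, 1.3, 5.9]
grip_width: 13.8
finger_force: 30.0
the job is handed in; nothing more can be done
None
```

I've handed the job in, with no verdict returned: the carry handle is in its rest, and the lid is seated, turned about 41° clockwise to the run mark and still gripped at 30 N, after about 12 s of the 56 s allowed.

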